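Fit the battery and lock the bayonet cap of a sensor head

ROBOT

A 6-joint arm with a two-finger parallel gripper is mounted at the origin on the work surface. World frame = base frame: x ahead of the robot, y to its left, z up, the work surface at z = 0. Lengths are in m, angles in rad, forces in N, time in s.
With the tool pointing down it reaches from about 0.275 to 0.75 m from the base axis. Payload 10.2 kg.
Tool frame: the origin (TCP) lies midway between the tips of the shut fingers; the grasp point (between the pads) lies 19 mm behind it (env.hold_point_z is the distance from the TCP to the grasp point, in m); x points along the fingers, z is the direction in which the jaws open and shut, and the axes are right-handed (so a half turn about x gives the same grasp; the last joint's range is limited). The gripper opens to 85 mm and grips with 20 to 120 N. Pads are 22 mm wide; open, the fingers measure 114 mm over their backs; the gripper's body (76 mm by 85 mm) begins 54 mm behind the grasp point. The pads swing forward as they close: fully open they stand 13 mm farther back than shut.
Start: joints at [-1.537, 0.313, 1.498, -0, 1.331, -0.223], TCP at [0.133, -0.508, 0.21] pointing down, gripper open.
Joint ranges: [-2.94, 2.94], [-0.97, 2.17], [0.19, 2.56], [-1.23, 4.37], [0.02, 3.11], [-2.88, 2.88]. Speed limits (rad/s): [2.39, 2.39, 3.01, 3.14, 3.14, 3.14].

INTERFACE

Orientations are given as a unit quaternion [x, y, z, w].
In Python, from bench import env, kinematics, monitor, eyes, job gives the robot as it stands. The module is installed in compiled form; this text tells all that it offers. Calls block until the motion is done:
- env.reach(position, orientation): joint-space move of the TCP to a pose.
- env.movel(position, velocity=0.15, frame=None, guard=None): straight line of the TCP; frame=None keeps the orientation; velocity is the mean speed in m/s. With guard (N) it stops when the force on the tool has changed by that much, and returns True; else False.
- env.set_joints(angles): joint-space move.
- env.release() and env.close_gripper(effort=None): open the fingers fully, or close them until they stop; effort is the grip in N (None keeps the last).
- env.hold(seconds).
- kinematics.ik(position, orientation): joint angles nearest the present ones, or None.
- monitor.sense(): the state.
- eyes.grab_frame(name): name is "scene" or "side" or "wrist"; returns a dict with "frame" (384x512x3 uint8, red, green, blue), "mtx" (3x3 intrinsics, pixels), "k1" (the pictures are not rectified: a ray, as slopes to the right and down, at radius r is drawn at 1 + k1 r^2 times it, then the intrinsics apply), "view" (4x4, takes a point from world to camera coordinates). Camera axes: x right, y down, z forward; pixel columns grow to the right and rows downward; lengths in m; the calibration is good to about 2 mm. A picture is of the moment at which its call begins. There is no depth.
A pose or a line that the arm cannot do raises env.MotionError and nothing moves.
- job.hand_in(): hands the job in, once; it reports no verdict.
The state is a dict: "clock": time; "joints": joint angles; "qvel": joint speeds; "joint_efforts": joint torques, N m; "position": TCP position; "ee_rot": TCP orientation; "contact_force": force on the tool from outside, world axes, zero at the start; "ft_torque": the same for the moment, N m; "finger_gap": opening from 0.0 (shut) to 1.0 (fully open).
Only numpy, scipy, OpenCV 4.12 (cv2) and the standard library are available. Lean on these libraries where they do the work, as an engineer would, in place of code of your own. Each camera call takes 0.05 s, during which the arm holds its last target.

TASK

Put the sensor head back on battery power: stand the fresh green cell, plus end up, in the battery well in the middle of its lid, then fit the black cap over it - lugs into the slots, push down against the spring, turn it clockwise about a quarter turn to the stop and let it spring up so that it is locked. Leave the taped spent cells and everything else on the bench where they are.

Things in the scene. Friction and masses are not known exactly. Their poses are not given: they have to be found in the camera images.
- sensor_head: Sensor head, fixed: white drum 148 mm across with dark windows on a dark foot 156 mm across. Origin on the bench under its centre, z up; lid at z = 123 mm. On the lid, 50 mm or more from the axis, stand three camera blocks (24 mm high, at 125, 180, 235 degrees from +x) and a black connector block (12 mm high, -35 degrees): keep fingers within 48 mm of the axis or above z = 150 mm.
- well_mouth (a point): Centre of the battery well at the rim of its aluminium collar, z = 131 mm; collar 58 mm inside, 68 mm outside. 6 mm below the rim is a flange 8 mm thick with a 41 mm round opening; two opposite slots in it, 14 mm wide, let the cap's lugs pass. Below it a tube of 38 mm bore takes the cell: let go in the mouth, it slides down on to the spring, its nub ending about 6 mm below the rim.
- slot_mark (a point): One of the two yellow bars on the lid beside the collar, 41.5 mm from the well's axis, in line with the entry slots: 80 degrees counter-clockwise (from above) from the sensor head's +x; the other is opposite. The cap enters with its lugs (and grip bar) on the line through the yellow bars.
- lock_mark (a point): One of the two green bars on the lid beside the collar, 41.5 mm from the well's axis, on the sensor head's +x axis; the other is opposite. Pressed below the flange, the cap turns 80 degrees CLOCKWISE (from above) from yellow to green, where a stop ends the turn; let go there, its lugs spring up into notches 4 mm deep under the flange: locked.
- contact_spring (a joint): Spring contact at the bottom of the well: how far it is pressed down, m. 0 = free, its plate 65.5 mm above the bench; 650 N/m, end stop 24.5 mm. The cell alone sinks it about 2 mm. Cap locked: about 14 mm (9 N). Lugs clear the flange from about 18 mm (12 N) and meet a ledge at 23 mm (15 N).
- fresh_cell_mid (a point): The fresh cell: cylinder 34 mm in diameter, 61.5 mm high with its small steel plus nub on top, plain GREEN sleeve, about 0.14 kg, standing plus end up in one of the three bays of the cell tray. The point is its centre, half-way up; z towards the plus end.
- cap_mid (a point): Black battery cap, 48 mm high, 0.06 kg, standing in the parts tray. Point on its axis, 24 mm above its foot, at the top of its round head. Above it a grip bar 12 mm wide, 46 long, 24 high along the cap's x (yellow line on top). Below: head 52 mm across, 6 thick; plug 37 mm across, tapered foot; two lugs 9 mm wide along +x and -x, to 25 mm from the axis, 16 to 21 mm below the point.
- cap_foot (a point): Centre of the cap's flat foot, which presses on the cell's nub; axes as cap_mid, a half turn about z makes no difference. Heights of cap_mid above the bench in the well: resting on the cell in the slots, unpressed, about 148 mm; lugs below the flange, free to turn, under 132 mm; stopped by the ledge at 128 mm; locked 137 mm (underside of the head level with the collar's rim).
- cell_tray: Blue cell tray, fixed, 150 x 50 x 22 mm with walls 4 mm thick and a floor 4 mm thick, three bays in a row along its x axis (bay centres at x = -49, 0 and +49 mm); a cell stands loosely in each. Origin under its centre. The cells stand only about 15 mm apart along the row, so take one across the row (fingers closing along the tray's y).
- parts_tray: Shallow steel parts tray, fixed, 190 x 130 x 16 mm, floor 3 mm thick. Origin under its centre. Cap, standoff and pinion stand in it. It changes sides with the cell tray.
- spent_cell_a: Spent cell, as large as the fresh one, GREY sleeve with a band of red tape, in the cell tray. Origin under its foot. Leave it.
- spent_cell_b: Second spent cell, the same. Leave it.
- standoff: Brass standoff, 14 mm across, 32 mm high, in the parts tray. Leave it.
- pinion: Small steel pinion, 26 mm across, 18 mm high, in the parts tray. Leave it.
- multimeter: Grey multimeter lying flat, 170 x 84 x 43 mm (long side along its x). Leave it.
- screwdriver: Screwdriver with a yellow handle, 170 mm long, lying on the bench. Leave it.
- tape_roll: Black roll of tape, 62 mm across, 20 mm high. Leave it.
- screw_jar: Clear screw jar, 54 mm across, 70 mm high. Leave it.
- dispenser: Tall white solvent dispenser bottle with a blue top, 62 mm across, 153 mm high; often stands between a tray and the sensor head. Leave it.
Things that resemble listed ones, but are neither listed nor needed, are in the scene too. Leave any blue look-alike of the part that bears fresh_cell_mid alone.

How it is judged:
On the way, in this order (a step that is already met when the one before it is completed fails the run):
1. the fresh cell stands, plus end up, on the spring contact in the well, let go (horizontal distance between fresh_cell_mid and well_mouth below 0.005 m and angle between fresh_cell_mid's own z axis and vertical below 0.12 rad and z of fresh_cell_mid in the frame of sensor_head below 0.1 m and contact force between the fingers and fresh_cell below 0.3 N), for 0.2 s.
2. the cap is pushed down in the well, its lugs past the flange (z of cap_mid in the frame of sensor_head below 0.1325 m and horizontal distance between cap_mid and well_mouth below 0.006 m), for 0.05 s.
At the end, for the whole second after the job is handed in: Cap locked: within 5 mm of the well axis, upright within 0.08 rad, its x axis within 0.14 rad of the sensor head's, its point 134.7 to 139.3 mm above the bench, at rest. Fresh cell plus end up under it, within 5 mm of the axis, pressing the spring contact down more than 10 mm (horizontal distance between each of fresh_cell_mid, cap_mid and well_mouth below 0.005 m and angle between fresh_cell_mid's own z axis and vertical below 0.12 rad and z of fresh_cell_mid in the frame of sensor_head below 0.09 m and z of cap_mid in the frame of sensor_head between 0.1347 and 0.1393 m and angle between the x axis of cap_mid and the x axis of sensor_head, either way round below 0.14 rad and angle between cap_mid's own z axis and vertical below 0.08 rad and value of joint contact_spring above 0.01 m and linear speed of cap below 0.02 m/s and angular speed of cap below 0.15 rad/s); the robot touches nothing.
It fails at once if a spent cell is moved more than 25 mm (distance of any of spent_cell_a, spent_cell_b from where it was at the start of the episode above 0.025 m).
It fails at once if the standoff or the pinion is moved more than 25 mm (distance of any of standoff, pinion from where it was at the start of the episode above 0.025 m).
It fails at once if the multimeter, screwdriver, tape roll, screw jar or dispenser is moved more than 25 mm (distance of any of multimeter, screwdriver, tape_roll, screw_jar, dispenser from where it was at the start of the episode above 0.025 m).
It also fails if it takes over 64 s, if anything falls off the work surface, if the arm or the gripper's body presses on something with over 40 N, if the wrist force passes 120 N, or if a joint passes its speed limit or range.

## Working session

There is one attempt and no reset: what is moved stays moved. The work goes in short steps, each a Python script; the robot and the scene stay as the last script left them, time stands still between calls to the robot, and variables do not carry over. Pictures are saved under pics/ and viewed, and the job is handed in when it is done.

```bash
ls; mkdir -p pics; cat > h.py <<'E'
import numpy as np, cv2
from bench import env, kinematics, monitor, eyes, job
def save(name,fn,scale=1.5,crop=None):
    d=eyes.grab_frame(name); np.savez('pics/'+fn+'.npz',**{k:np.array(v) for k,v in d.items()})
    im=cv2.cvtColor(d['frame'],cv2.COLOR_RGB2BGR)
    if crop: im=im[crop[1]:crop[3],crop[0]:crop[2]]
    cv2.imwrite('pics/'+fn+'.png',cv2.resize(im,None,fx=scale,fy=scale,interpolation=cv2.INTER_CUBIC)); return d
def load(fn): return dict(np.load('pics/'+fn+'.npz'))
def ray(d,uv):
    K=d['mtx'];k1=float(d['k1']);D=np.array([k1,0,0,0.])
    p=cv2.undistortPoints(np.array([[uv]],float),K,D)[0,0]
    V=d['view'];R=V[:3,:3];t=V[:3,3]
    return -R.T@t, R.T@np.array([p[0],p[1],1.])
def onplane(d,uv,z):
    o,r=ray(d,uv); return o+r*(z-o[2])/r[2]
def proj(d,P):
    V=d['view'];q=V[:3,:3]@np.array(P)+V[:3,3];s=q[:2]/q[2];s=s*(1+float(d['k1'])*(s@s))
    K=d['mtx'];return np.array([K[0,0]*s[0]+K[0,2],K[1,1]*s[1]+K[1,2]])
E
python3 - <<'E'
from h import *
for n in ['scene','side','wrist']:
    d=save(n,n+'0'); print(n,d['mtx'].tolist(),d['k1'],(-d['view'][:3,:3].T@d['view'][:3,3]))
s=monitor.sense();print(s['clock'],s['position'],s['ee_rot'],env.hold_point_z)
E
```

```text
pics
scene [[410.6566718444255, 0.0, 250.79542381579788], [0.0, 410.6566718444255, 190.49909123426923], [0.0, 0.0, 1.0]] 0.037716128375497385 [ 1.08614713 -0.74062412  0.86567946]
side [[362.9658543130759, 0.0, 256.7354473872609], [0.0, 362.9658543130759, 193.26203920989525], [0.0, 0.0, 1.0]] -0.08777810563886275 [0.48117418 0.83892672 0.82410588]
wrist [[277.35589042669443, 0.0, 254.46879594045612], [0.0, 277.35589042669443, 190.61125724777412], [0.0, 0.0, 1.0]] -0.05997792023888338 [ 0.21120082 -0.48690467  0.37380945]
0.15 [ 0.13331451 -0.50757087  0.20978725] [ 0.43211449  0.56012342 -0.43160365  0.55969376] 0.0187
```

View pics/scene0.png

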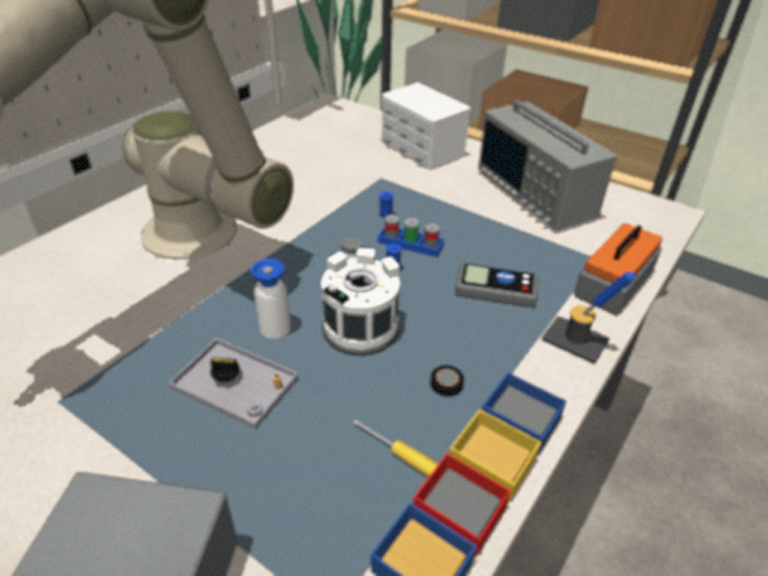

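View pics/side0.png

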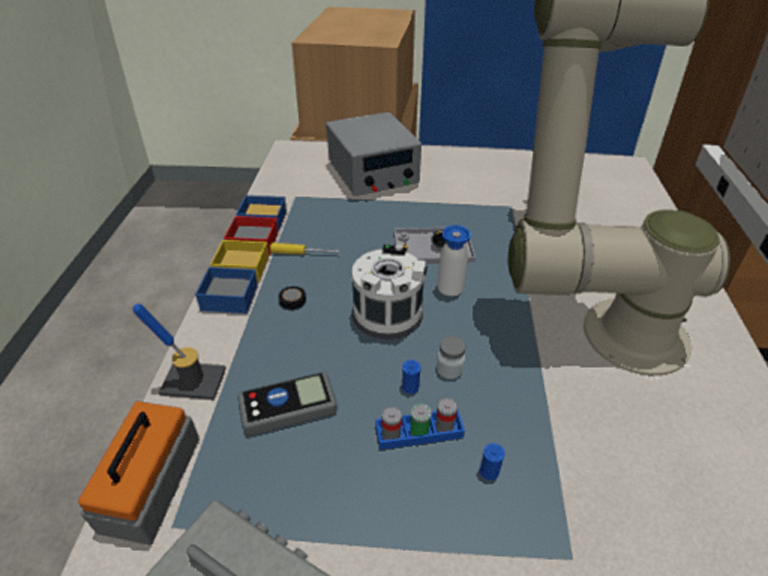

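View pics/wrist0.png

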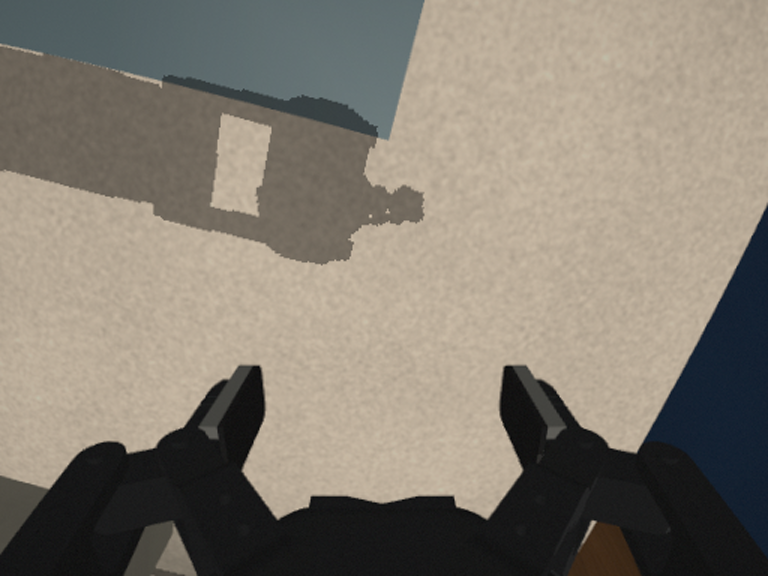

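Scene view (768-wide pixels): the sensor head is at (360,300), the cell tray at (412,238), the parts tray with the cap at (225,370), and the dispenser at (270,300). In the side view the green cell is at (421,420).

Things that could be taken for the fresh cell (side-view pixels):
- Green cell in the middle bay, (421,420).
- Grey cells with red tape, (391,423) and (447,415).
- Loose blue look-alikes, (411,376) and (492,462).

By the description I choose the green one at (421,420), and I'll check it in a crop.

```bash
python3 - <<'E'
from h import *
a=load('side0');im=cv2.cvtColor(a['frame'],cv2.COLOR_RGB2BGR)
c1=cv2.resize(im[225:335,235:345],None,fx=3.6,fy=3.6,interpolation=cv2.INTER_CUBIC)
b=load('scene0');im2=cv2.cvtColor(b['frame'],cv2.COLOR_RGB2BGR)
c2=cv2.resize(im2[205:315,105:215],None,fx=3.6,fy=3.6,interpolation=cv2.INTER_CUBIC)
cv2.imwrite('pics/crop0.png',np.hstack([c1,c2]))
for d,n in((a,'side'),(b,'scene')):
    hsv=cv2.cvtColor(d['frame'],cv2.COLOR_RGB2HSV)
    m=cv2.inRange(hsv,(45,110,30),(80,255,255))
    nn,l,st,ce=cv2.connectedComponentsWithStats(m)
    for i in range(1,nn):
        if st[i,4]>25:print(n,st[i],ce[i],onplane(d,ce[i],.035))
# rough positions
print('head side',onplane(a,(388/1.5,268/1.5),.131),'scene',onplane(b,(361/1.5,279/1.5),.131))
print('cap side',onplane(b,(224/1.5,364/1.5),.045))
print('disp',onplane(b,(268/1.5,272/1.5),.15),onplane(a,(456/1.5,234/1.5),.15))
print('tray corners scene',[onplane(b,(x/1.5,y/1.5),.016).round(3).tolist() for x,y in((216,341),(299,377),(256,424),(170,381))])
print('ctray side',[onplane(a,(x/1.5,y/1.5),.022).round(3).tolist() for x,y in((376,425),(462,414),(464,436),(378,447))])
E
```

```text
side [274 279  13  11 101] [279.48514851 284.79207921] [0.45945688 0.29079254 0.035     ]
scene [270 153   8   8  58] [273.81034483 156.44827586] [0.46545683 0.2665419  0.035     ]
head side [ 0.53718983 -0.01974713  0.131     ] scene [ 0.54185307 -0.02643882  0.131     ]
cap side [ 0.42610298 -0.28135944  0.045     ]
disp [ 0.4053687  -0.13135086  0.15      ] [ 0.39911876 -0.12455154  0.15      ]
tray corners scene [[0.346, -0.232, 0.016], [0.536, -0.207, 0.016], [0.547, -0.329, 0.016], [0.356, -0.351, 0.016]]
ctray side [[0.535, 0.283, 0.022], [0.384, 0.248, 0.022], [0.381, 0.294, 0.022], [0.527, 0.327, 0.022]]
```

View pics/crop0.png

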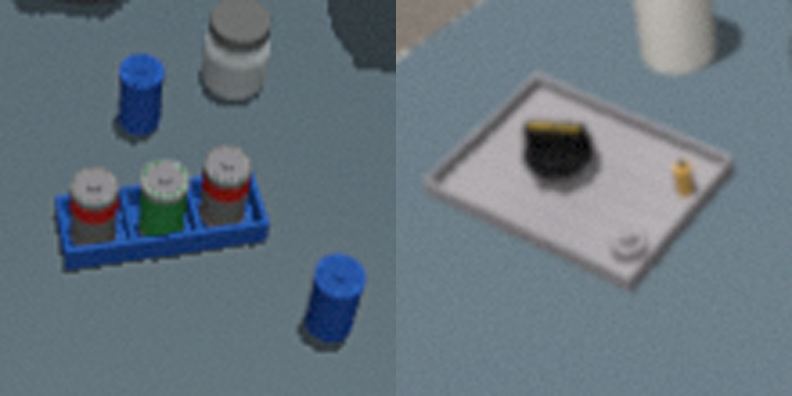

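The crop shows the middle cell has a plain green sleeve with its nub up, and its neighbours are the taped grey ones. The cap stands in the tray with its yellow bar line on top. Next are wrist-camera views from above.

```bash
cat >> h.py <<'E'
from scipy.spatial.transform import Rotation as Ro
def quat(th):
    "tool down; jaw direction (tool z) at angle th in world"
    x=np.array([0,0,-1.]);z=np.array([np.cos(th),np.sin(th),0]);y=np.cross(z,x)
    return Ro.from_matrix(np.c_[x,y,z]).as_quat()
def st():
    s=monitor.sense();print('t',round(s['clock'],2),np.round(s['position'],4),'F',np.round(s['contact_force'],1),'T',np.round(s['ft_torque'],2),'gap',round(s['finger_gap'],3),'j',np.round(s['joints'],3));return s
E
python3 - <<'E'
from h import *
d=load('wrist0');print(np.round(d['view'],3))
print('centre',onplane(d,(256,192),0), onplane(d,(256,192),0.13))
M=Ro.from_quat([0.43211449,0.56012342,-0.43160365,0.55969376]).as_matrix();print(M.round(3))
o,_=ray(d,(256,192));print('cam in tool',M.T@(o-np.array([0.1333,-0.5076,0.2098])), 'fwd in tool',M.T@d['view'][2,:3])
for p in [(0.459,0.276),(0.54,-.023),(.426,-.281)]:
  for k in np.arange(-180,180,30):
    q=kinematics.ik([*p,.26],quat(np.radians(k)));print(p,k,None if q is None else np.round(q,2))
E
```

```text
[[ 0.253 -0.967 -0.001 -0.524]
 [-0.918 -0.241  0.315 -0.041]
 [-0.305 -0.079 -0.949  0.381]
 [ 0.     0.     0.     1.   ]]
centre [ 0.08947896 -0.52073787  0.        ] [ 0.13181026 -0.50897167  0.13      ]
[[-0.     0.967  0.254]
 [ 0.001  0.254 -0.967]
 [-1.     0.    -0.001]]
cam in tool [-0.16399297  0.08063557 -0.00038184] fwd in tool [ 9.48895660e-01 -3.15589959e-01 -6.25795324e-05]
(0.459, 0.276) -180 [ 0.32  0.31  1.38 -0.    1.46 -2.82]
(0.459, 0.276) -150 None
(0.459, 0.276) -120 [ 0.32  0.31  1.38 -0.    1.46  2.42]
(0.459, 0.276) -90 [ 0.32  0.31  1.38 -0.    1.46  1.89]
(0.459, 0.276) -60 [ 0.32  0.31  1.38 -0.    1.46  1.37]
(0.459, 0.276) -30 [ 0.32  0.31  1.38 -0.    1.46  0.85]
(0.459, 0.276) 0 [ 0.32  0.31  1.38 -0.    1.46  0.32]
(0.459, 0.276) 30 [ 0.32  0.31  1.38 -0.    1.46 -0.2 ]
(0.459, 0.276) 60 [ 0.32  0.31  1.38 -0.    1.46 -0.72]
(0.459, 0.276) 90 [ 0.32  0.31  1.38 -0.    1.46 -1.25]
(0.459, 0.276) 120 [ 0.32  0.31  1.38 -0.    1.46 -1.77]
(0.459, 0.276) 150 [ 0.32  0.31  1.38  0.    1.46 -2.3 ]
(0.54, -0.023) -180 None
(0.54, -0.023) -150 [-0.26  0.32 
[... 551 characters left out ...]
0 [-0.26  0.32  1.36 -0.    1.46 -2.88]
(0.426, -0.281) -180 [-0.81  0.25  1.45 -0.    1.44  2.33]
(0.426, -0.281) -150 [-0.81  0.25  1.45 -0.    1.44  1.8 ]
(0.426, -0.281) -120 [-0.81  0.25  1.45 -0.    1.44  1.28]
(0.426, -0.281) -90 [-0.81  0.25  1.45 -0.    1.44  0.76]
(0.426, -0.281) -60 [-0.81  0.25  1.45  0.    1.44  0.23]
(0.426, -0.281) -30 [-0.81  0.25  1.45 -0.    1.44 -0.29]
(0.426, -0.281) 0 [-0.81  0.25  1.45 -0.    1.44 -0.81]
(0.426, -0.281) 30 [-0.81  0.25  1.45 -0.    1.44 -1.34]
(0.426, -0.281) 60 [-0.81  0.25  1.45  0.    1.44 -1.86]
(0.426, -0.281) 90 [-0.81  0.25  1.45 -0.    1.44 -2.38]
(0.426, -0.281) 120 None
(0.426, -0.281) 150 [-0.81  0.25  1.45 -0.    1.44  2.85]
```

```bash
python3 - <<'E'
from h import *
env.reach([.43,-.27,.26],quat(np.radians(-60)));st();save('wrist','wcap')
env.reach([.54,-.023,.30],quat(np.radians(-60)));st();save('wrist','whead')
env.reach([.459,.276,.24],quat(np.radians(103-180)));st();save('wrist','wcell')
E
```

```text
t 1.57 [ 0.4295 -0.2707  0.2598] F [-0.8  0.7 -0.1] T [-0.02  0.01 -0.02] gap 0.999 j [-0.793  0.243  1.461 -0.     1.439  0.255]
t 2.68 [ 0.5398 -0.0242  0.2997] F [0.8 0.3 0.1] T [-0.03  0.05 -0.01] gap 1.0 j [-0.261  0.303  1.281 -0.     1.558  0.787]
t 3.93 [0.4597 0.2751 0.2402] F [ 1.  -0.1 -0.3] T [-0.    0.04  0.06] gap 1.003 j [ 0.321  0.317  1.414 -0.     1.41   1.665]
```

View pics/wcap.png

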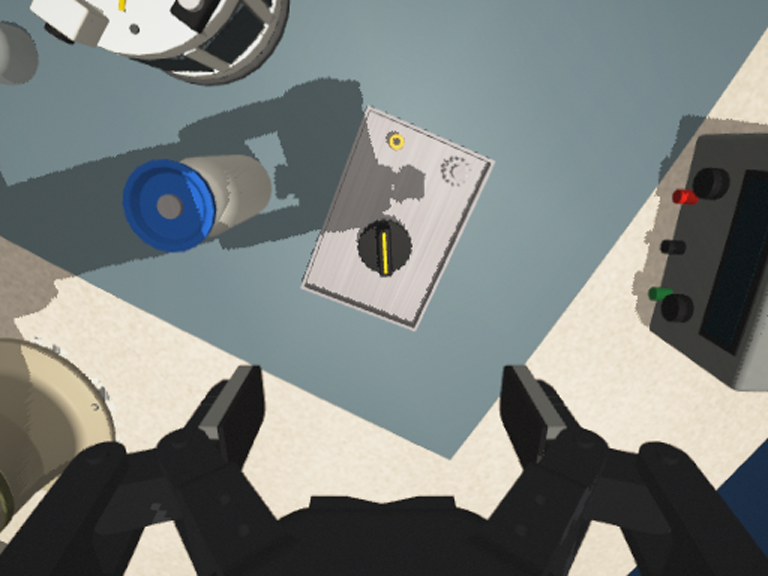

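View pics/whead.png

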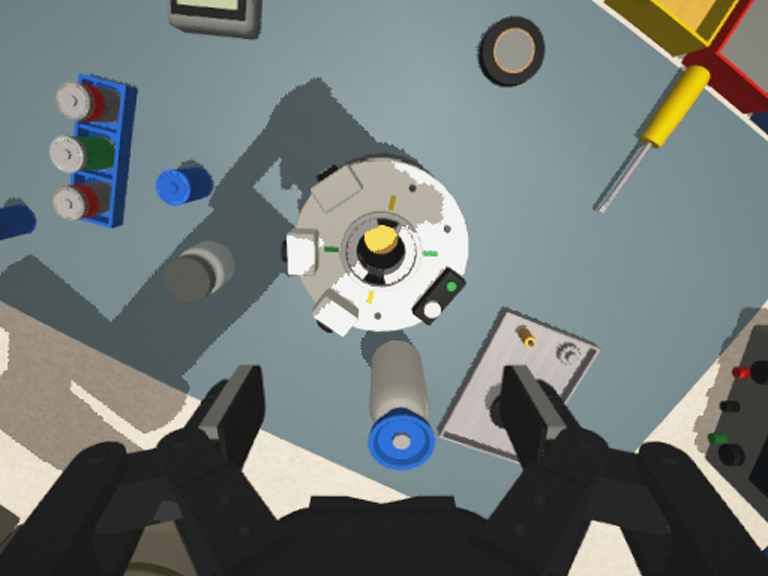

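View pics/wcell.png

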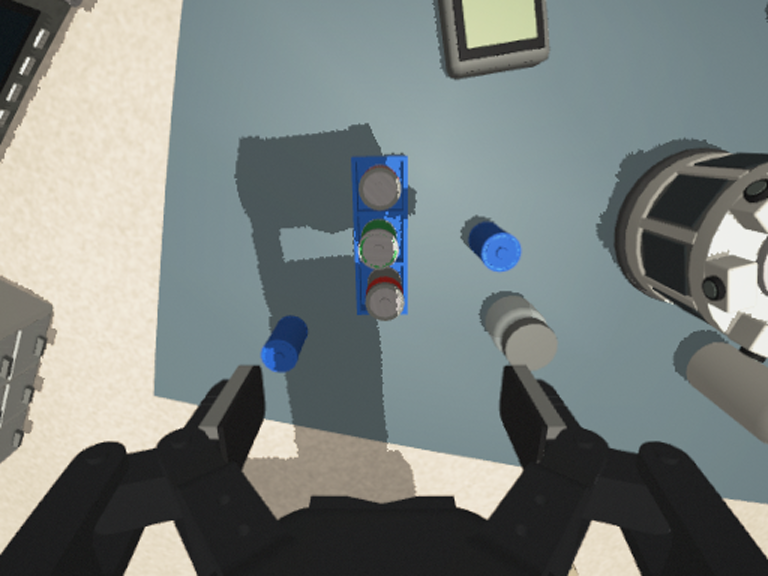

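```bash
python3 - <<'E'
from h import *
def crop(fn,c,s):
    im=cv2.cvtColor(load(fn)['frame'],cv2.COLOR_RGB2BGR);x,y,x2,y2=c
    return cv2.resize(im[y:y2,x:x2],(390,390),interpolation=cv2.INTER_NEAREST)
cv2.imwrite('pics/c1.png',np.hstack([crop('wcell',(226,100,291,165),6),crop('whead',(190,100,320,230),3)]))
h=load('whead');hsv=cv2.cvtColor(h['frame'],cv2.COLOR_RGB2HSV)
for nm,lo,hi in(('yel',(20,120,60),(32,255,255)),('grn',(55,90,40),(85,255,255))):
    n,l,s,c=cv2.connectedComponentsWithStats(cv2.inRange(hsv,lo,hi))
    for i in range(1,n):
        if s[i,4]>8 and 195<c[i][0]<315 and 100<c[i][1]<225: print(nm,s[i],c[i],onplane(h,c[i],.1235).round(4))
h=load('wcap');hsv=cv2.cvtColor(h['frame'],cv2.COLOR_RGB2HSV)
m=cv2.inRange(hsv,(20,120,60),(35,255,255));n,l,s,c=cv2.connectedComponentsWithStats(m)
for i in range(1,n):
    if s[i,4]>8: 
        print('cap',s[i],c[i],onplane(h,c[i],.051).round(4))
        if 230<c[i][0]<270 and c[i][1]>140:
            P=np.array([onplane(h,(x,y),.051)[:2] for y,x in np.argwhere(l==i)]);e=P-P.mean(0)
            u=np.linalg.svd(e,full_matrices=False)[2][0];t=e@u;print('capang',np.degrees(np.arctan2(u[1],u[0])),'len',np.ptp(t),'mid',P.mean(0)+u*(t.max()+t.min())/2)
# black head contour of cap at z .027
m=cv2.inRange(hsv,(0,0,0),(180,255,60));n,l,s,c=cv2.connectedComponentsWithStats(m)
i=l[165,248] if l[165,248] else l[165,262];print(s[i],c[i])
E
```

```text
yel [259 130   5  10  31] [260.96774194 134.74193548] [ 0.5773 -0.0113  0.1235]
yel [243 150  23  20 338] [253.76627219 159.43491124] [ 0.5464 -0.0189  0.1235]
yel [245 194   4   9  26] [246.57692308 197.69230769] [ 0.4977 -0.036   0.1235]
grn [216 165  10   3  27] [220.66666667 166.03703704] [0.5184 0.013  0.1235]
grn [282 168  10   3  27] [286.33333333 168.96296296] [ 0.5563 -0.0606  0.1235]
grn [297 187   8   7  40] [300.375 190.1  ] [ 0.5415 -0.0912  0.1235]
cap [79  0  5  7 30] [80.66666667  2.83333333] [0.4947 0.0104 0.051 ]
cap [259  89  10  11  63] [263.65079365  94.01587302] [ 0.5103 -0.2373  0.051 ]
cap [254 155   5  28  83] [256.19277108 168.40963855] [ 0.4208 -0.2779  0.051 ]
capang -147.55801558857738 len 0.038407277279554786 mid [ 0.42050151 -0.27814877]
[239 146  33  38 596] [251.91275168 165.04194631]
```

View pics/c1.png

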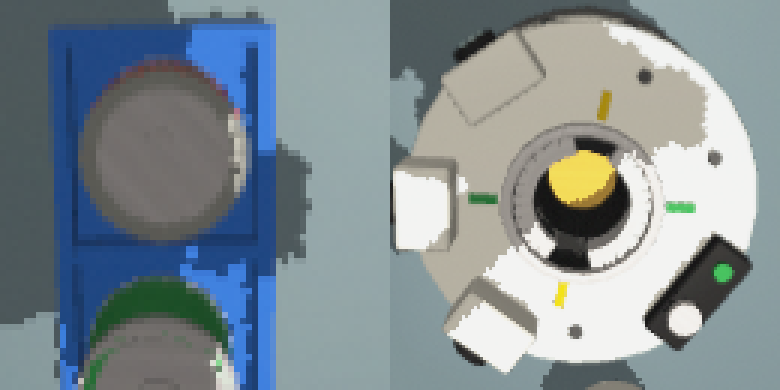

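```bash
python3 - <<'E'
from h import *
h=load('wcell');im=cv2.cvtColor(h['frame'],cv2.COLOR_RGB2BGR)
c=im[140:185,230:275];cv2.imwrite('pics/c2.png',cv2.resize(c,None,fx=12,fy=12,interpolation=cv2.INTER_NEAREST))
hsv=cv2.cvtColor(h['frame'],cv2.COLOR_RGB2HSV)
m=(hsv[...,1]<70).astype(np.uint8)*255
n,l,s,ce=cv2.connectedComponentsWithStats(m[140:185,230:275])
print(s,ce)
mb=cv2.inRange(hsv,(100,120,40),(125,255,255));n,l,s,ce=cv2.connectedComponentsWithStats(mb)
for i in range(1,n):
    if s[i,4]>60: print(s[i],ce[i],onplane(h,ce[i],.022).round(3))
# tray outer via min area rect
i=max(range(1,n),key=lambda i:s[i,4]);r=cv2.minAreaRect(np.argwhere(l==i)[:,::-1].astype(np.float32));
B=np.array([onplane(h,p,.022)[:2] for p in cv2.boxPoints(r)]);print(B.round(4),B.mean(0),np.linalg.norm(B-np.roll(B,1,0),axis=1));
for k in range(4):
    e=B[(k+1)%4]-B[k];print(np.degrees(np.arctan2(e[1],e[0])))
E
```

```text
[[  5   0  37  45 998]
 [  0   0   7  45 261]
 [ 42   0   3  45 135]
 [ 17   7   1   1   1]
 [ 23   6   1   1   1]
 [ 27   7   2   2   2]
 [ 14   9   1   1   1]
 [ 31  10   1   1   1]
 [  9  12  28  33 625]] [[23.88076152 18.23747495]
 [ 2.43295019 23.21455939]
 [43.         22.        ]
 [17.          7.        ]
 [23.          6.        ]
 [27.5         7.5       ]
 [14.          9.        ]
 [31.         10.        ]
 [22.6192     27.6368    ]]
[ 234  104   38  106 1685] [253.16676558 148.11394659] [0.474 0.28  0.022]
[312 148  35  33 809] [329.43139679 164.15945612] [0.476 0.17  0.022]
[174 210  31  38 799] [189.42302879 229.34042553] [0.331 0.348 0.022]
[[0.526  0.3183]
 [0.537  0.2705]
 [0.3918 0.2345]
 [0.3795 0.2881]] [0.45857337 0.2778592 ] [0.14960592 0.04896389 0.14958982 0.05497979]
-77.11185185198968
-166.06676974067855
102.89322020817522
11.629002740459065
```

View pics/c2.png

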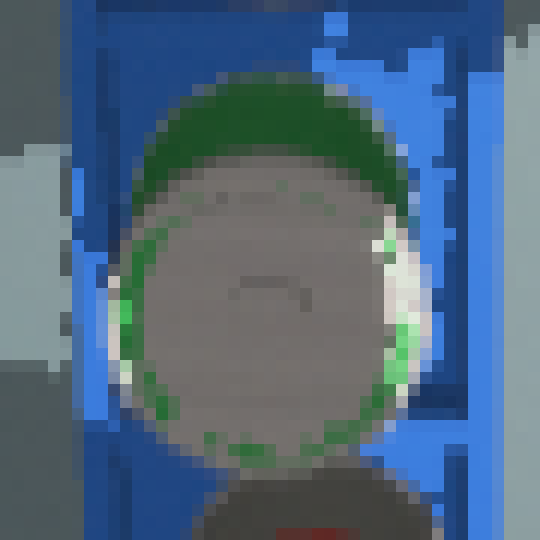

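```bash
python3 - <<'E'
from h import *
h=load('wcell')
c=onplane(h,(252.1,165.3),.063);print(c)
print('diam',np.linalg.norm(onplane(h,(238.7,165.3),.063)-onplane(h,(265.5,165.3),.063)))
print('from head view',onplane(load('whead'),(67/1.5,154.5/1.5),.063))
a=load('side0');print(proj(a,[*c[:2],.0655])*1.5,proj(load('scene0'),[*c[:2],.0655])*1.5)
# head/cap cross-check
print('well in side/scene',proj(a,[.5374,-.0237,.131])*1.5,proj(load('scene0'),[.5374,-.0237,.131])*1.5)
print('cap side/scene',proj(a,[.4205,-.278,.051])*1.5,proj(load('scene0'),[.4205,-.278,.051])*1.5)
E
```

```text
[0.4596993 0.2783647 0.063    ]
diam 0.033749066384732976
from head view [0.45873914 0.27693002 0.063     ]
[420.2213213  410.61682756] [412.06557362 220.65165967]
well in side/scene [388.03979612 266.77882348] [359.99064298 277.3721343 ]
cap side/scene [442.36318743 230.49791703] [222.71018662 359.21905989]
```

```bash
python3 - <<'E'
from h import *
c=[.4595,.278];q=quat(np.radians(-77.2))
env.reach([*c,.12],q)
env.movel([*c,.037],velocity=.12);st()
env.close_gripper(40);st()
env.movel([*c,.06],velocity=.06);save('side','lift',2.5,(180,190,400,400));save('wrist','liftw')
env.movel([*c,.26],velocity=.25);st()
E
```

```text
t 5.38 [0.4602 0.2782 0.038 ] F [-0.2  0.  -0.4] T [-0.01  0.03  0.03] gap 1.004 j [0.326 0.537 1.657 0.    0.945 1.673]
t 5.94 [0.4598 0.2781 0.0375] F [-0.8  0.8  5.2] T [-0.1   0.07 -0.06] gap 0.359 j [ 0.326  0.538  1.658 -0.     0.945  1.673]
t 7.53 [0.459  0.2778 0.2585] F [-0.9 -0.7 -2.5] T [ 0.01  0.   -0.01] gap 0.362 j [0.326 0.31  1.375 0.    1.458 1.673]
```

View pics/lift.png

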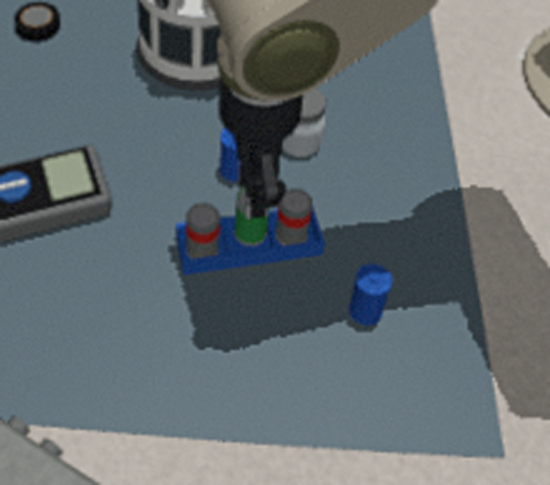

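View pics/liftw.png

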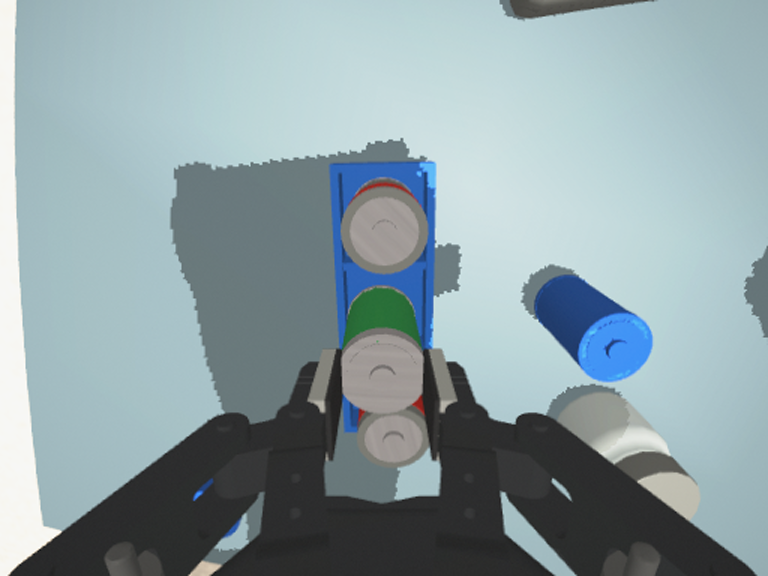

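The green cell is held upright between the pads at (383,370), and the neighbours haven't moved. I'll check its offset from the tool axis, then move over the well.

```bash
python3 - <<'E'
from h import *
d=load('liftw');print('held cell centre',onplane(d,(382/1.5,373/1.5),.085))
w=[.5374,-.0237];q=quat(np.radians(-152.8))
env.reach([*w,.26],q);st();save('wrist','over')
E
```

```text
held cell centre [0.45886593 0.27806647 0.085     ]
t 8.72 [ 0.5373 -0.0228  0.2598] F [-0.4  0.6 -1.5] T [ 0.01 -0.02  0.07] gap 0.363 j [-0.26   0.311  1.371  0.     1.46   2.404]
```

View pics/over.png

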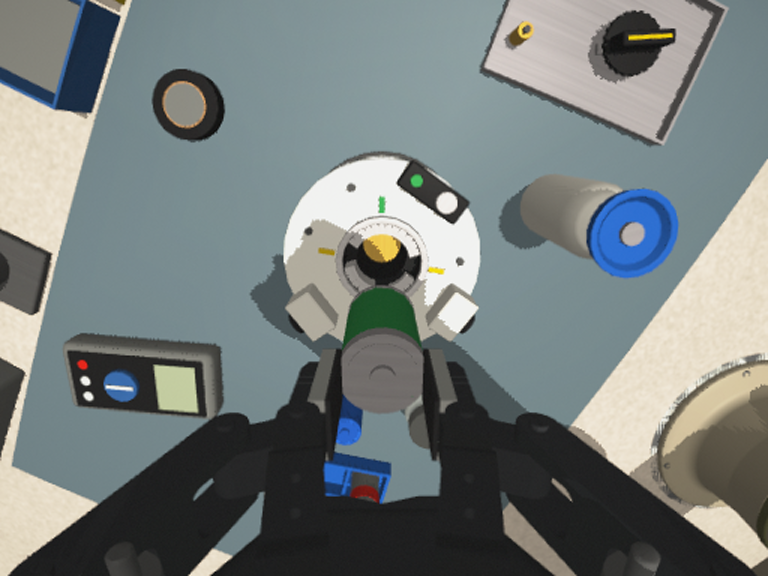

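```bash
python3 - <<'E'
from h import *
h=load('over');hsv=cv2.cvtColor(h['frame'],cv2.COLOR_RGB2HSV)
P=[]
for nm,lo,hi in(('yel',(18,120,60),(32,255,255)),('grn',(55,90,40),(85,255,255))):
    n,l,s,c=cv2.connectedComponentsWithStats(cv2.inRange(hsv,lo,hi))
    for i in range(1,n):
        if 15<s[i,4]<60 and 195<c[i][0]<315 and 100<c[i][1]<225: p=onplane(h,c[i],.1235);P.append(p);print(nm,s[i],c[i],p.round(4))
print((P[0]+P[1])/2)
E
```

```text
yel [212 165  11   5  38] [217.10526316 167.23684211] [ 0.5776 -0.0112  0.1235]
yel [285 178  11   5  35] [290.34285714 180.        ] [ 0.4979 -0.0356  0.1235]
grn [253 131   3  11  31] [253.96774194 136.32258065] [ 0.5568 -0.0602  0.1235]
[ 0.5377718  -0.02341228  0.1235    ]
```

```bash
python3 - <<'E'
from h import *
w=[.5376,-.0236]
env.movel([*w,.175],velocity=.15)
g=env.movel([*w,.137],velocity=.05,guard=6);print(g);st();save('side','ins',3,(180,120,380,280))
E
```

```text
False
t 10.39 [ 0.5378 -0.0236  0.1373] F [ 0.6 -0.  -1.4] T [ 0.01  0.02 -0.04] gap 0.363 j [-0.262  0.408  1.561  0.     1.171  2.405]
```

View pics/ins.png

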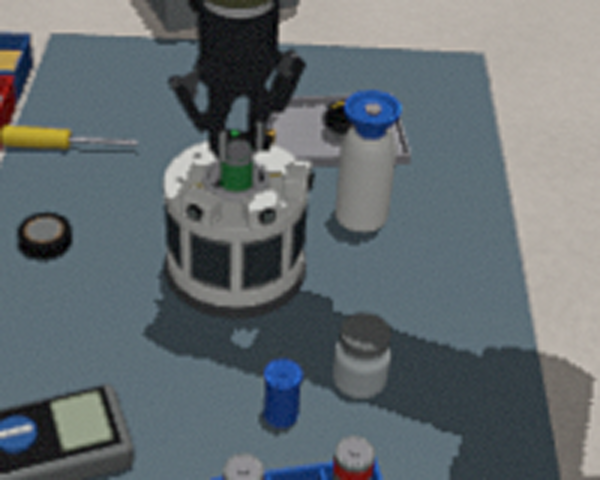

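The cell is in the mouth with no contact force. I'll release it.

```bash
python3 - <<'E'
from h import *
w=[.5376,-.0236]
env.release();env.hold(.3);st()
env.movel([*w,.27],velocity=.25);st();save('wrist','dropped')
E
```

```text
t 11.32 [ 0.5376 -0.0236  0.137 ] F [-0.4  0.   0.6] T [ 0.03  0.04 -0.01] gap 0.999 j [-0.262  0.409  1.562 -0.     1.171  2.405]
t 12.0 [ 0.5371 -0.0235  0.2685] F [-0.9  0.6 -0.1] T [-0.09 -0.02  0.05] gap 1.0 j [-0.262  0.308  1.353 -0.     1.483  2.405]
```

View pics/dropped.png

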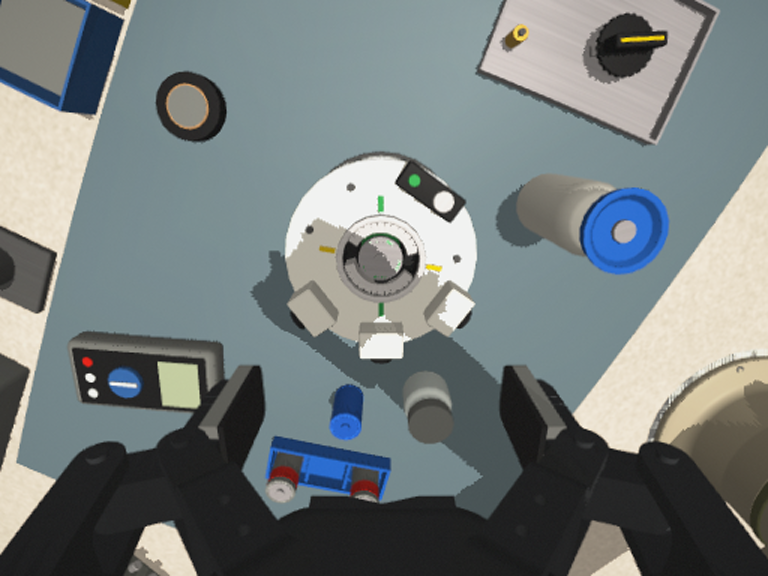

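The cell is seated, centred in the collar at (380,258). Next is the cap, with one closer look first.

```bash
python3 - <<'E'
from h import *
env.reach([.4205,-.278,.25],quat(np.radians(-57.6)))
env.movel([.4205,-.278,.16],velocity=.2);st();h=save('wrist','cap2')
hsv=cv2.cvtColor(h['frame'],cv2.COLOR_RGB2HSV)
m=cv2.inRange(hsv,(20,120,60),(35,255,255));n,l,s,c=cv2.connectedComponentsWithStats(m)
for i in range(1,n):
    if s[i,4]>20:
        P=np.array([onplane(h,(x,y),.051)[:2] for y,x in np.argwhere(l==i)]);e=P-P.mean(0)
        u=np.linalg.svd(e,full_matrices=False)[2][0];t=e@u;print(s[i],c[i],'capang',np.degrees(np.arctan2(u[1],u[0])),'len',np.ptp(t),'mid',P.mean(0)+u*(t.max()+t.min())/2)
E
```

```text
t 14.57 [ 0.421  -0.2783  0.161 ] F [-0.1 -0.6  0. ] T [-0.02 -0.   -0.04] gap 0.997 j [-0.817  0.312  1.632  0.     1.195  0.188]
[263  75  13  14 117] [268.64957265  81.7008547 ] capang 167.80465002880524 len 0.012729204772305448 mid [ 0.50908396 -0.23763511]
[253 163   4  37 145] [254.48965517 180.87586207] capang -147.5371994130604 len 0.03865230638851233 mid [ 0.42046765 -0.27824163]
```

View pics/cap2.png

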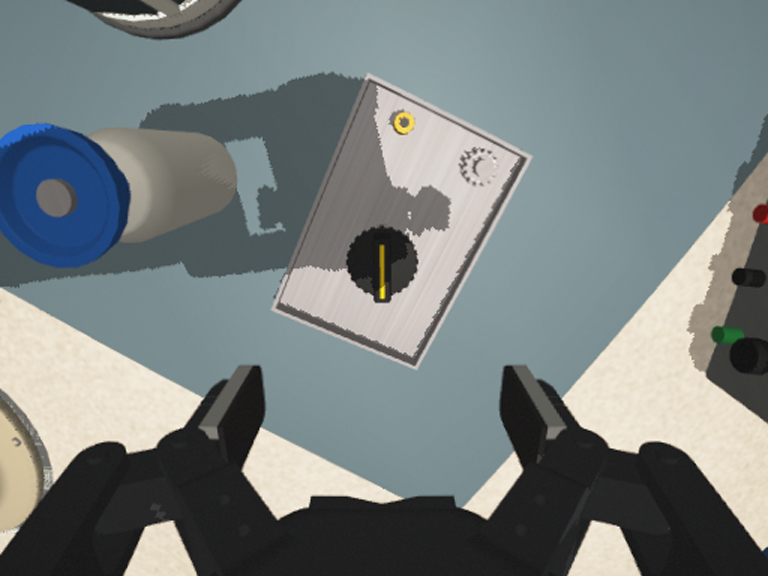

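```bash
python3 - <<'E'
from h import *
h=load('cap2');print('head centre',onplane(h,(382/1.5,262/1.5),.027))
c=[.4205,-.2782]
env.movel([*c,.033],velocity=.12,guard=8);st()
env.close_gripper(80);st()
env.movel([*c,.10],velocity=.1);st();save('wrist','cap3');save('scene','cap3s',3,(60,130,260,290))
E
```

```text
head centre [ 0.42116302 -0.27808131  0.027     ]
t 15.82 [ 0.4208 -0.2785  0.0337] F [-0.2  0.6  0.2] T [-0.01  0.01  0.02] gap 0.998 j [-0.817  0.486  1.761  0.     0.893  0.188]
t 16.59 [ 0.4205 -0.2782  0.033 ] F [ 0.3  0.3 -0.2] T [0.04 0.01 0.05] gap -0.0 j [-0.817  0.487  1.762 -0.     0.893  0.188]
t 17.41 [ 0.4202 -0.2779  0.0994] F [-0.5  0.5  0.1] T [0.05 0.   0.02] gap -0.0 j [-0.817  0.386  1.706  0.     1.05   0.188]
```

View pics/cap3.png

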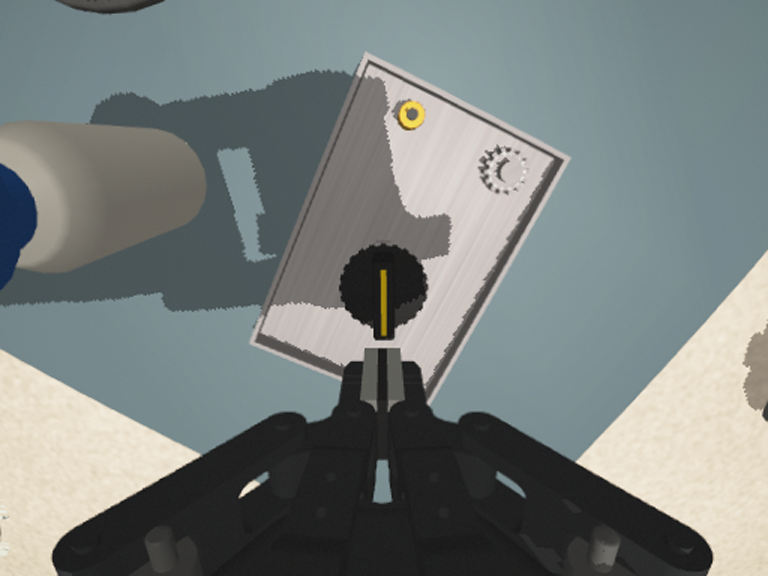

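View pics/cap3s.png

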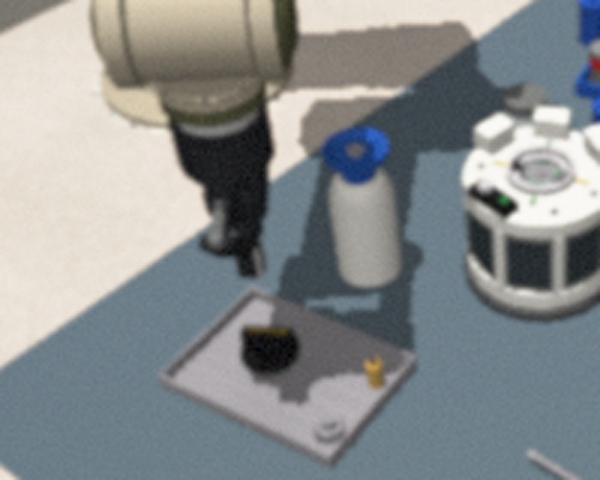

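The gripper shut fully (gap 0) and the cap is still standing at (384,290), so the grasp missed. I'll find out why before trying again.

```bash
python3 - <<'E'
from h import *
for f in('cap2','cap3'):
    h=load(f)
    hsv=cv2.cvtColor(h['frame'],cv2.COLOR_RGB2HSV)
    m=cv2.inRange(hsv,(20,120,60),(35,255,255));n,l,s,c=cv2.connectedComponentsWithStats(m)
    for i in range(1,n):
        if s[i,4]>20 and 240<c[i][0]<265:
            P=np.array([onplane(h,(x,y),.051)[:2] for y,x in np.argwhere(l==i)]);e=P-P.mean(0)
            u=np.linalg.svd(e,full_matrices=False)[2][0];t=e@u;print(s[i],c[i],'capang',np.degrees(np.arctan2(u[1],u[0])),'len',np.ptp(t),'mid',P.mean(0)+u*(t.max()+t.min())/2)
    print('proj TCP',proj(h,[.4204,-.278,.1])*1.5,'cap mid z.027',proj(h,[.4205,-.278,.027])*1.5)
    hc=np.argwhere(cv2.inRange(hsv,(0,0,0),(180,255,70))[:222,200:300]>0)
    print(hc.min(0)+[0,200],hc.max(0)+[0,200])
a=load('scene0');b=load('cap3s')
for d in(a,b):
    hsv=cv2.cvtColor(d['frame'],cv2.COLOR_RGB2HSV)[200:300,110:180];m=cv2.inRange(hsv,(15,100,60),(35,255,255));n,l,s,c=cv2.connectedComponentsWithStats(m)
    for i in range(1,n):
        if s[i,4]>5: print('scene',s[i],c[i]+[110,200],onplane(d,c[i]+[110,200],.051))
E
```

```text
[253 163   4  37 145] [254.48965517 180.87586207] capang -147.5371994130604 len 0.03865230638851233 mid [ 0.42046765 -0.27824163]
proj TCP [381.46361613 296.14131767] cap mid z.027 [381.42845053 262.67362152]
[150 231] [200 277]
[253 180   5  44 181] [255.43093923 200.96132597] capang -147.16355042977554 len 0.03765235868426926 mid [ 0.42047617 -0.27809905]
proj TCP [383.16409988 343.15021056] cap mid z.027 [382.9378873  288.80338746]
[ 43 226] [221 297]
scene [32 39 14  3 33] [147.96969697 240.21212121] [ 0.42140519 -0.28066083  0.051     ]
scene [32 40 14  1 14] [148.5 240. ] [ 0.42197002 -0.27928457  0.051     ]
```

```bash
python3 - <<'E'
from h import *
c=[.4205,-.2781]
env.release()
env.movel([*c,.032],velocity=.12,guard=8);st();save('wrist','g1')
env.close_gripper(60);st();save('wrist','g2');save('scene','g2s',3,(60,130,260,290))
E
```

```text
t 19.01 [ 0.4208 -0.2784  0.0326] F [-0.2 -0.3 -0.4] T [-0.02  0.03  0.01] gap 1.0 j [-0.817  0.488  1.762 -0.     0.891  0.188]
t 19.82 [ 0.4205 -0.2781  0.032 ] F [-0.2  0.1 -0.4] T [-0.02  0.03  0.03] gap -0.003 j [-0.817  0.489  1.762  0.     0.89   0.188]
```

View pics/g1.png

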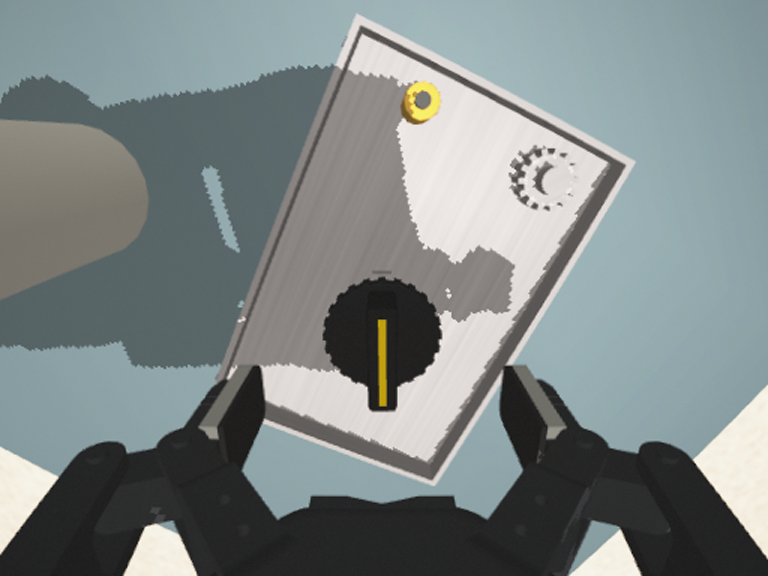

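View pics/g2.png

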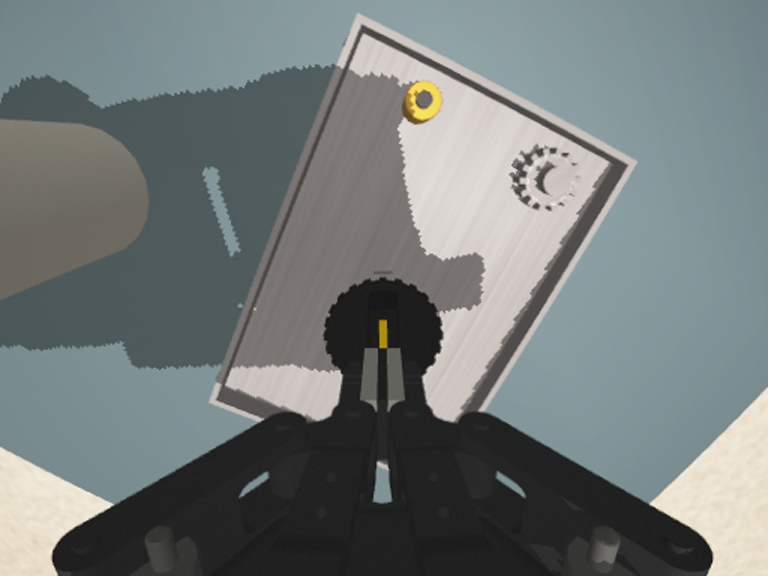

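View pics/g2s.png

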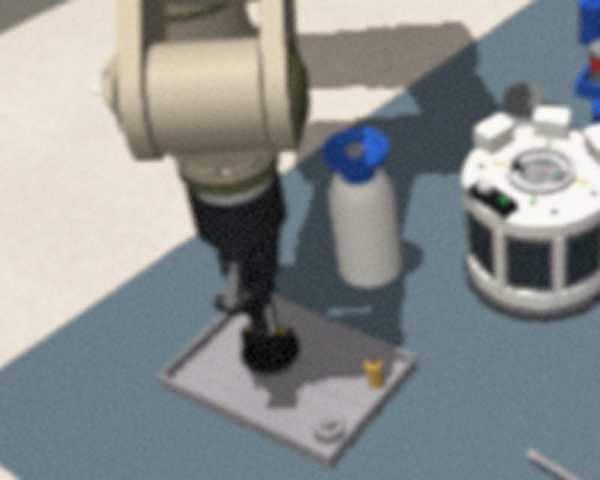

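Both times the fingers shut without touching the bar. By ray geometry the visible fingertips sit well behind the reported TCP. I'll measure the real tip offset with a gentle guarded touch of the shut fingers on the bar top, which is at z = 51 mm.

```bash
python3 - <<'E'
from h import *
c=[.4205,-.2781]
g=env.movel([*c,.006],velocity=.02,guard=3);print(g);st();save('wrist','t1');save('scene','t1s',3,(60,130,260,290))
E
```

```text
True
t 20.32 [ 0.4206 -0.2782  0.0299] F [-0.7  0.2  5.9] T [0.04 0.01 0.01] gap 0.006 j [-0.817  0.492  1.763 -0.     0.885  0.188]
```

View pics/t1.png

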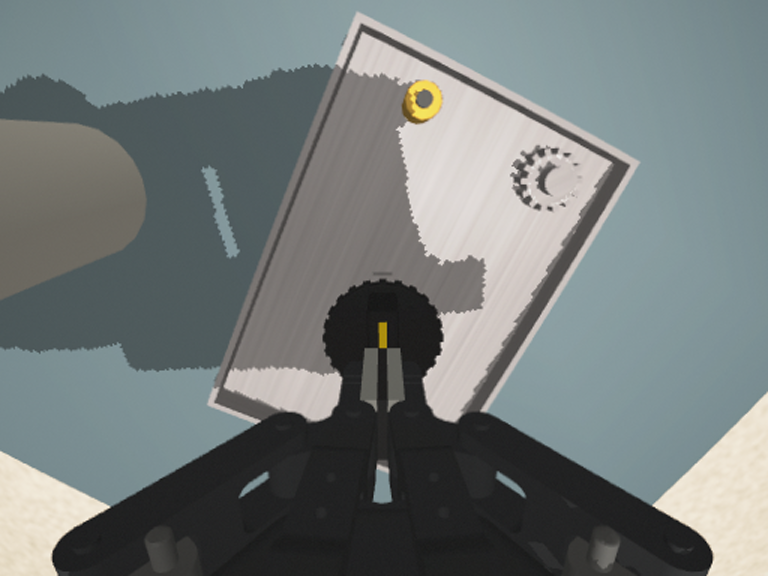

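View pics/t1s.png

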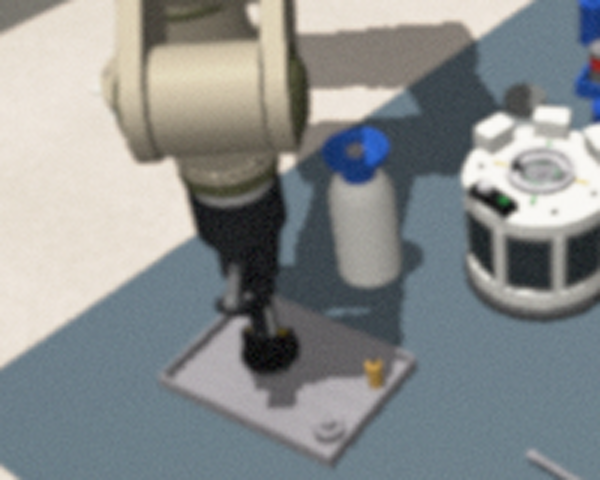

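Contact came at TCP z = 0.030, so the real tips are about 21 mm behind the reported TCP. I'll regrip with the TCP at z ≈ 0.009, which puts the tips about 3 mm above the cap's head.

```bash
python3 - <<'E'
from h import *
c=[.4205,-.2781]
env.movel([*c,.06],velocity=.1)
env.release()
g=env.movel([*c,.0095],velocity=.08,guard=6);print(g);st()
env.close_gripper(80);st();save('wrist','g3')
env.movel([*c,.05],velocity=.08);st();save('wrist','g4');save('scene','g4s',3,(60,130,260,290))
E
```

```text
False
t 22.45 [ 0.4207 -0.2783  0.0098] F [-0.5  0.3  0.1] T [-0.05  0.05  0.01] gap 1.002 j [-0.817  0.527  1.774 -0.     0.84   0.188]
t 23.12 [ 0.4207 -0.2782  0.0097] F [-0.  -0.   2.1] T [ 0.03  0.04 -0.01] gap 0.12 j [-0.817  0.527  1.774  0.     0.84   0.188]
t 23.83 [ 0.4203 -0.2779  0.0497] F [ 1.1 -0.  -1. ] T [ 0.03 -0.04  0.02] gap 0.119 j [-0.817  0.46   1.75   0.     0.933  0.188]
```

View pics/g4.png

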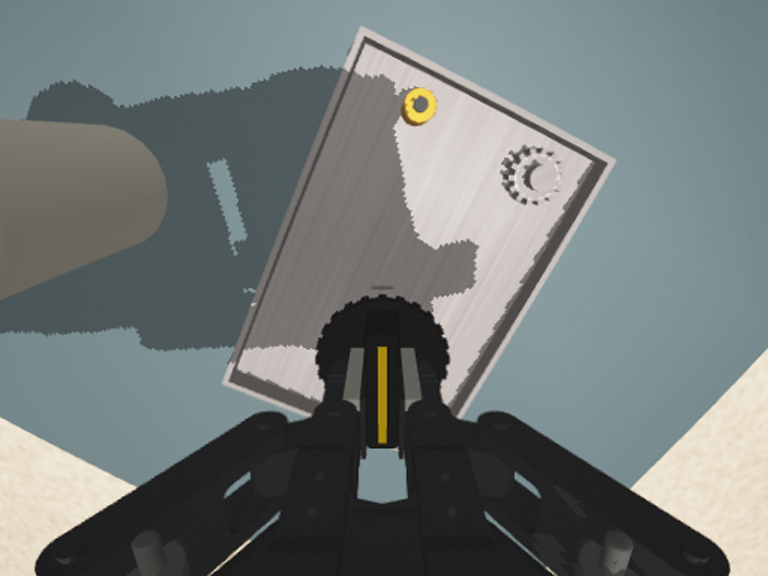

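View pics/g4s.png

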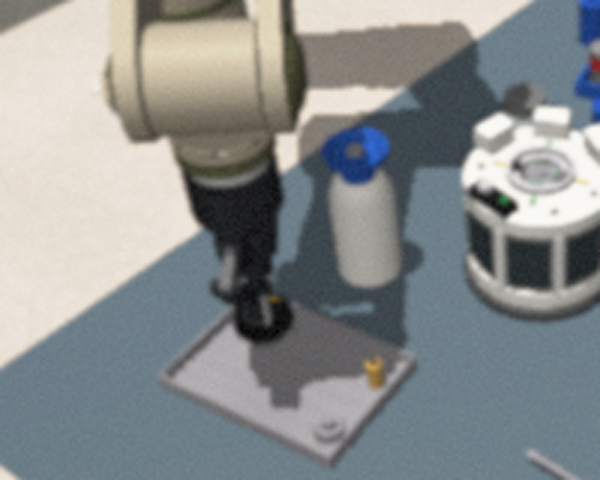

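```bash
python3 - <<'E'
from h import *
h=load('g4');hsv=cv2.cvtColor(h['frame'],cv2.COLOR_RGB2HSV)
m=cv2.inRange(hsv,(20,120,60),(35,255,255));n,l,s,c=cv2.connectedComponentsWithStats(m)
for i in range(1,n):
    if s[i,4]>20 and 240<c[i][0]<265:
        P=np.array([onplane(h,(x,y),.091)[:2] for y,x in np.argwhere(l==i)]);e=P-P.mean(0)
        u=np.linalg.svd(e,full_matrices=False)[2][0];t=e@u;print(s[i],'capang',np.degrees(np.arctan2(u[1],u[0])),'len',np.ptp(t),'mid',P.mean(0)+u*(t.max()+t.min())/2)
env.movel([.4205,-.2781,.25],velocity=.25)
w=[.5376,-.0236]
env.reach([*w,.25],quat(np.radians(-72.8)));st()
env.movel([*w,.150],velocity=.15);st();save('wrist','e1')
E
```

```text
[251 231   7  65 391] capang -147.5999463633179 len 0.038370040141199574 mid [ 0.41990502 -0.2776253 ]
t 25.97 [ 0.5374 -0.0245  0.2495] F [-0.7  0.4 -0.4] T [-0.02  0.01  0.  ] gap 0.118 j [-0.263  0.317  1.389 -0.     1.436  1.008]
t 26.78 [ 0.538  -0.024   0.1509] F [ 0.3  0.  -0.6] T [-0.05 -0.   -0.02] gap 0.121 j [-0.262  0.394  1.544 -0.     1.202  1.009]
```

View pics/e1.png

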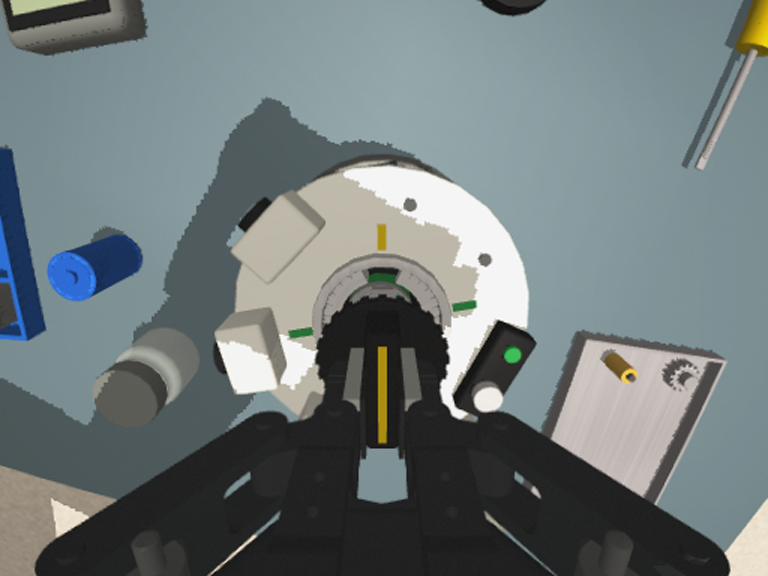

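The cap bar (column 382) lines up with the yellow bar (column 381). I'll lower it on to the cell under guard.

```bash
python3 - <<'E'
from h import *
w=[.5379,-.0238]
g=env.movel([*w,.129],velocity=.05,guard=6);print(g);s=st();print('cap z',s['position'][2]+.0173)
save('wrist','e2');save('side','e2s',3,(180,120,380,280))
E
```

```text
False
t 27.4 [ 0.5379 -0.0238  0.129 ] F [-0.7  1.   0.8] T [ 0.07  0.13 -0.01] gap 0.119 j [-0.262  0.418  1.57   0.     1.153  1.009]
cap z 0.14632515634174084
```

View pics/e2.png

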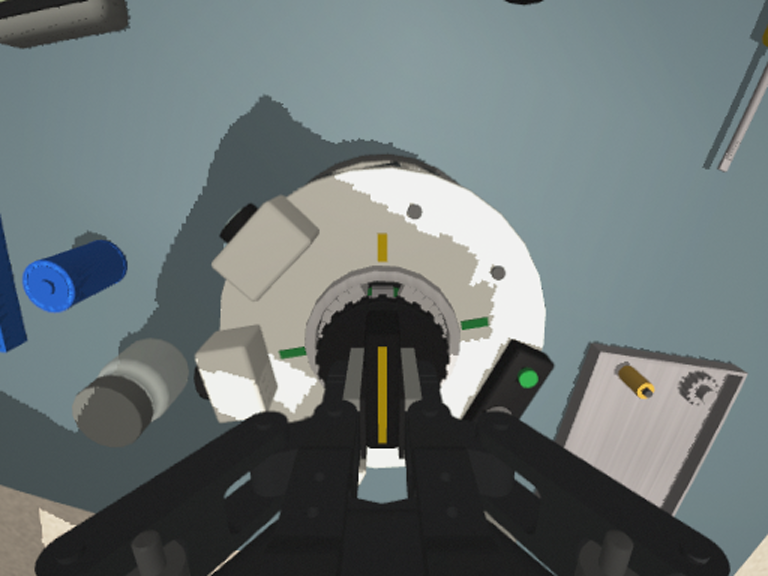

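View pics/e2s.png

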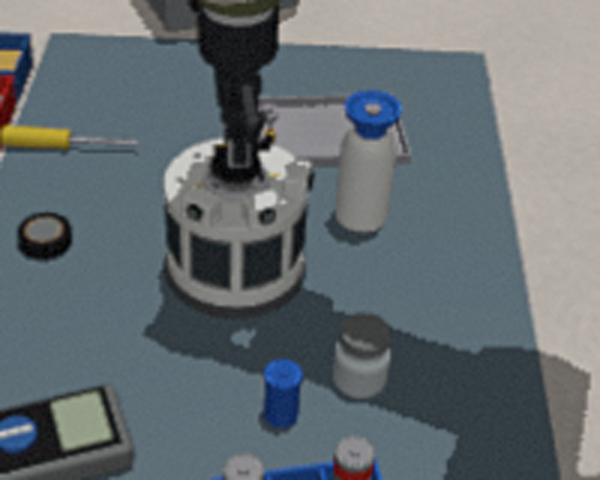

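```bash
python3 - <<'E'
from h import *
w=[.5379,-.0238]
for z in(.124,.119,.1145,.1125):
    g=env.movel([*w,z],velocity=.04,guard=14);s=st();print(g,'cap z',s['position'][2]+.0173)
    if g: break
env.hold(.15);st();save('wrist','e3')
E
```

```text
t 27.77 [ 0.538  -0.0238  0.1241] F [-0.5  0.7  3.4] T [ 0.1   0.13 -0.06] gap 0.118 j [-0.262  0.424  1.576  0.     1.141  1.009]
False cap z 0.14139725202150735
t 28.05 [ 0.5381 -0.0238  0.1195] F [-2. -0.  7.] T [0.12 0.33 0.01] gap 0.119 j [-0.262  0.429  1.581  0.     1.13   1.009]
False cap z 0.13677002404703006
t 28.31 [ 0.5383 -0.0239  0.1153] F [-2.3  1.   9.8] T [0.11 0.42 0.01] gap 0.119 j [-0.262  0.434  1.586 -0.     1.12   1.009]
False cap z 0.1326112109988371
t 28.56 [ 0.5385 -0.0239  0.1138] F [-1.6  0.7 11.8] T [ 0.17  0.48 -0.01] gap 0.123 j [-0.262  0.436  1.588  0.     1.116  1.009]
False cap z 0.1310656760781452
t 28.71 [ 0.5385 -0.0239  0.1138] F [-2.7  0.4 10.8] T [ 0.16  0.42 -0.04] gap 0.12 j [-0.262  0.436  1.588  0.     1.116  1.009]
```

View pics/e3.png

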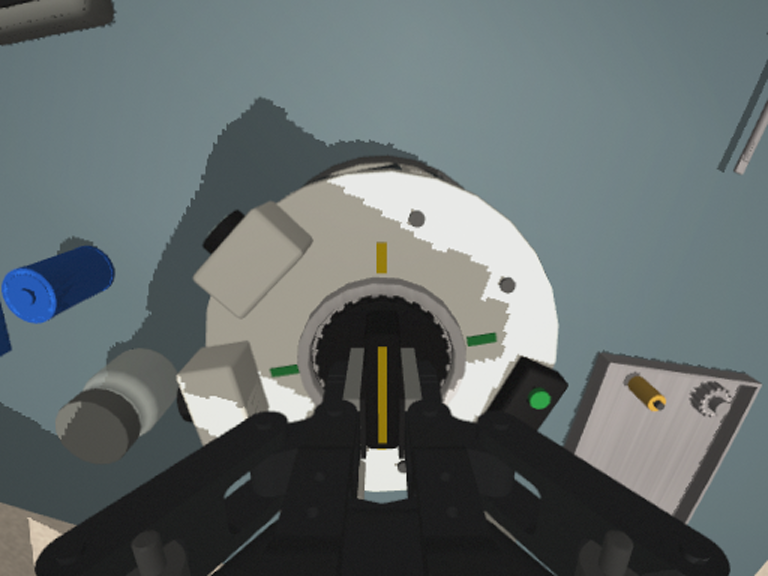

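```bash
python3 - <<'E'
from h import *
w=[.5377,-.0237];z=.1105
env.movel([*w,z],velocity=.03,guard=16);s=st();print('cap z',s['position'][2]+.0173)
for a in(-5,-20,-40,-60,-72,-78):
    env.reach([*w,z],quat(np.radians(-72.8+a)));s=st();print(a,'cap z',s['position'][2]+.0173)
    if abs(s['ft_torque'][2])>1.2: print('torque');break
save('wrist','e4')
E
```

```text
t 29.01 [ 0.5386 -0.024   0.1136] F [-8.9  0.6 27.5] T [ 0.4   1.54 -0.07] gap 0.124 j [-0.262  0.436  1.589 -0.     1.114  1.009]
cap z 0.13094330441218185
t 29.26 [ 0.539  -0.024   0.1137] F [-6.5  0.7 25.5] T [ 0.31  1.14 -0.05] gap 0.12 j [-0.262  0.436  1.588  0.     1.113  1.097]
-5 cap z 0.13095760825360261
t 29.62 [ 0.5396 -0.0242  0.1137] F [-2.5 -0.1 23.2] T [ 0.21  0.63 -0.1 ] gap 0.118 j [-0.262  0.436  1.588  0.     1.111  1.358]
-20 cap z 0.1309925906980695
t 30.04 [ 0.5396 -0.0242  0.1137] F [-2.7  0.4 22.3] T [ 0.21  0.51 -0.11] gap 0.118 j [-0.262  0.436  1.588  0.     1.111  1.707]
-40 cap z 0.1309790668966916
t 30.47 [ 0.5397 -0.0242  0.1137] F [-0.9  0.4 21.5] T [ 0.2   0.48 -0.12] gap 0.12 j [-0.262  0.436  1.588  0.     1.111  2.056]
-60 cap z 0.1309570157396414
t 30.78 [ 0.5398 -0.0242  0.1137] F [-2.4 -0.6 22.2] T [ 0.14  0.48 -0.23] gap 0.121 j [-0.262  0.436  1.588  0.     1.111  2.266]
-72 cap z 0.13099617526112559
t 31.03 [ 0.5398 -0.0242  0.1137] F [-0.4  0.1 21.9] T [ 0.18  0.33 -0.17] gap 0.117 j [-0.262  0.436  1.588  0.     1.111  2.371]
-78 cap z 0.13098628757626712
```

View pics/e4.png

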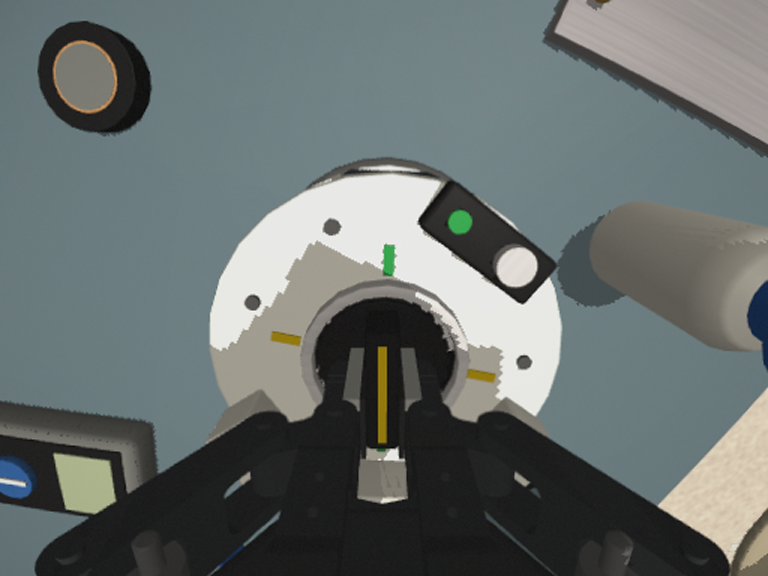

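The cap passed under the flange, met the ledge, and turned freely. I'll go to the stop, then let it rise.

```bash
python3 - <<'E'
from h import *
w=[.5377,-.0237];z=.1115
for a in(-80,-82,-84):
    env.reach([*w,z],quat(np.radians(-72.8+a)));s=st()
    if abs(s['ft_torque'][2])>.8: print('stop');break
q=quat(np.radians(-72.8+a+ (1 if a<-81 else 0)))
env.movel([*w,.1175],velocity=.03,frame=q);st()
env.movel([*w,.121],velocity=.03);st();save('wrist','e5')
E
```

```text
t 31.33 [ 0.5395 -0.0242  0.1138] F [-0.  -0.4 14.9] T [ 0.08 -0.03 -0.04] gap 0.124 j [-0.262  0.436  1.588  0.     1.112  2.405]
t 31.58 [ 0.5392 -0.0243  0.1137] F [-0.8 -0.2 14.9] T [0.01 0.18 0.02] gap 0.12 j [-0.262  0.436  1.588 -0.     1.113  2.44 ]
t 31.83 [ 0.5389 -0.0243  0.1137] F [-2.6 -1.8 16.4] T [-0.11  0.54  0.12] gap 0.118 j [-2.620e-01  4.360e-01  1.588e+00 -1.000e-03  1.113e+00  2.475e+00]
t 32.18 [ 0.5387 -0.0242  0.1188] F [ 0.2 -1.3  9. ] T [-0.14 -0.05  0.08] gap 0.117 j [-0.262  0.43   1.582 -0.     1.126  2.457]
t 32.45 [ 0.5383 -0.0241  0.1199] F [  7.1  -3.1 -10. ] T [-0.34 -1.35  0.09] gap 0.116 j [-0.262  0.429  1.581 -0.     1.131  2.457]
```

View pics/e5.png

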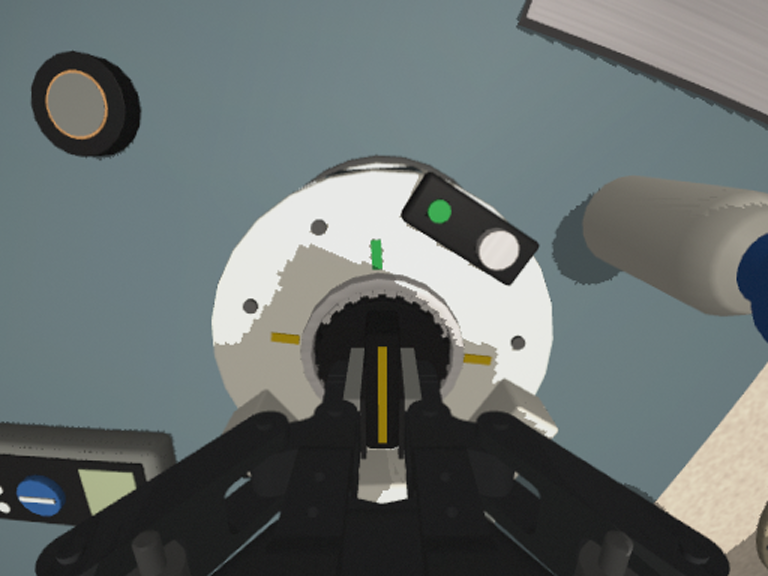

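The upward pull is now resisted by 10 N at cap z ≈ 137 mm, so the lugs are in the notches. I'll relieve the load, release and check.

```bash
python3 - <<'E'
from h import *
w=[.5382,-.0241]
env.movel([*w,.1190],velocity=.03);st()
env.release();env.hold(.2);st()
env.movel([*w,.26],velocity=.2);st();save('wrist','f1');save('side','f1s',3,(180,120,380,280));save('scene','f1c',3,(170,120,370,270))
E
```

```text
t 32.75 [ 0.5387 -0.0243  0.1195] F [ 0.1 -0.4  4.6] T [-0.1  -0.07  0.01] gap 0.117 j [-0.262  0.43   1.58  -0.     1.13   2.457]
t 33.67 [ 0.5382 -0.0241  0.119 ] F [ 0.6  0.1 -0.9] T [0.03 0.   0.02] gap 1.002 j [-0.262  0.43   1.581  0.     1.13   2.457]
t 34.52 [ 0.5377 -0.024   0.2587] F [ 0.5  0.3 -0.6] T [ 0.01 -0.02  0.02] gap 0.998 j [-0.262  0.314  1.37  -0.     1.46   2.457]
```

View pics/f1.png

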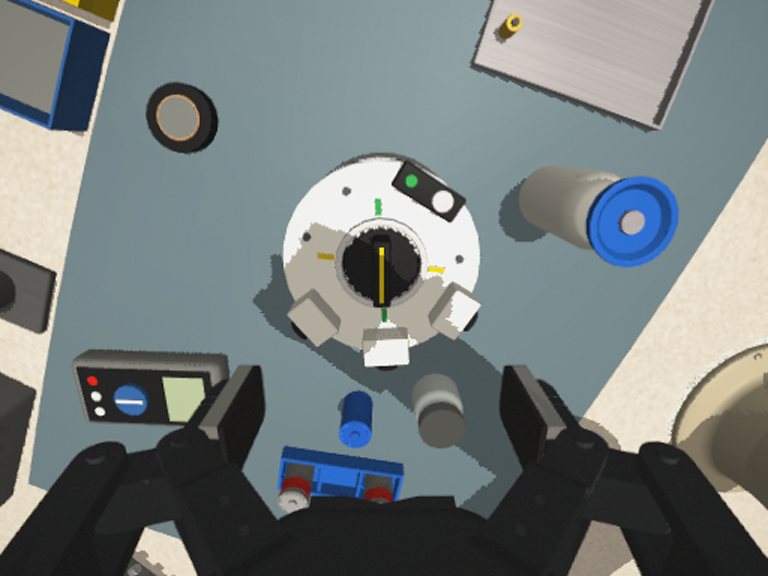

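View pics/f1s.png

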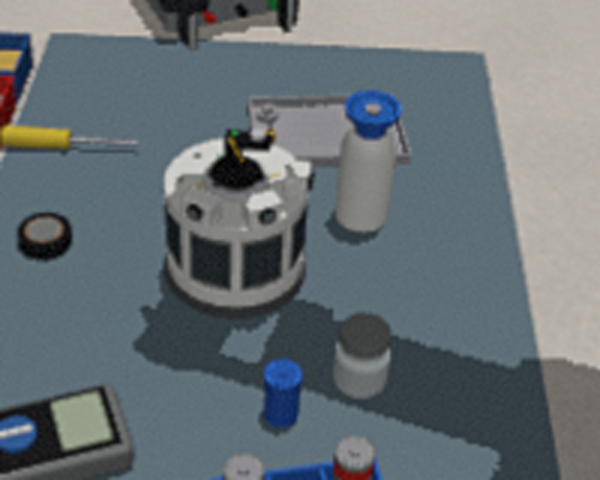

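Next I'll check the cap's angle, centre and height from two views.

```bash
python3 - <<'E'
from h import *
def blob(d,roi,lo,hi,amin):
    hsv=cv2.cvtColor(d['frame'],cv2.COLOR_RGB2HSV);m=cv2.inRange(hsv,lo,hi);n,l,s,c=cv2.connectedComponentsWithStats(m)
    return [(c[i],l==i,s[i]) for i in range(1,n) if s[i,4]>=amin and roi[0]<c[i][0]<roi[2] and roi[1]<c[i][1]<roi[3]]
h=load('f1')
for z in(.158,.161,.164):
  for c,m,s in blob(h,(240,150,270,215),(18,110,60),(35,255,255),40):
    P=np.array([onplane(h,(x,y),z)[:2] for y,x in np.argwhere(m)]);e=P-P.mean(0)
    u=np.linalg.svd(e,full_matrices=False)[2][0];t=e@u;print(z,'ang',np.degrees(np.arctan2(u[1],u[0])),'len',np.ptp(t),'mid',P.mean(0)+u*(t.max()+t.min())/2)
for nm,lo,hi in(('y',(18,110,60),(35,255,255)),('g',(55,90,40),(85,255,255))):
    for c,m,s in blob(h,(200,120,310,220),lo,hi,10): print(nm,s[4],onplane(h,c,.1235).round(4))
# height via wrist + side/scene: line centre ray intersection
c0=[b for b in blob(h,(240,150,270,215),(18,110,60),(35,255,255),40)][0][0]
o1,r1=ray(h,c0)
for fn,roi in(('f1s',(245,160,275,185)),('f1c',(220,150,260,195))):
    d=load(fn)
    for c,m,s in blob(d,roi,(15,90,50),(38,255,255),4):
        o2,r2=ray(d,c);A=np.c_[r1,-r2];t=np.linalg.lstsq(A,o2-o1,rcond=None)[0];p=o1+t[0]*r1;q=o2+t[1]*r2
        print(fn,c,s[4],((p+q)/2).round(4),'miss',np.linalg.norm(p-q).round(4))
E
```

```text
0.158 ang 114.35284144066766 len 0.0386251862784175 mid [ 0.53752994 -0.02368964]
0.161 ang 114.35284144066765 len 0.03818748533309779 mid [ 0.53790655 -0.02452998]
0.164 ang 114.35284144066765 len 0.03774978438777802 mid [ 0.53828315 -0.02537032]
y 116 [ 0.5335 -0.0147  0.1235]
y 39 [ 0.5771 -0.0114  0.1235]
y 37 [ 0.4978 -0.036   0.1235]
g 63 [ 0.5427 -0.0866  0.1235]
g 35 [ 0.5568 -0.0608  0.1235]
g 27 [0.5184 0.0137 0.1235]
f1s [269.83333333 163.83333333] 6 [ 0.5227 -0.0311  0.1778] miss 0.0351
f1s [258.05263158 169.10526316] 19 [ 0.5391 -0.0256  0.163 ] miss 0.0014
f1c [239.33333333 178.41666667] 24 [ 0.5367 -0.024   0.1544] miss 0.0019
```

View pics/f1c.png

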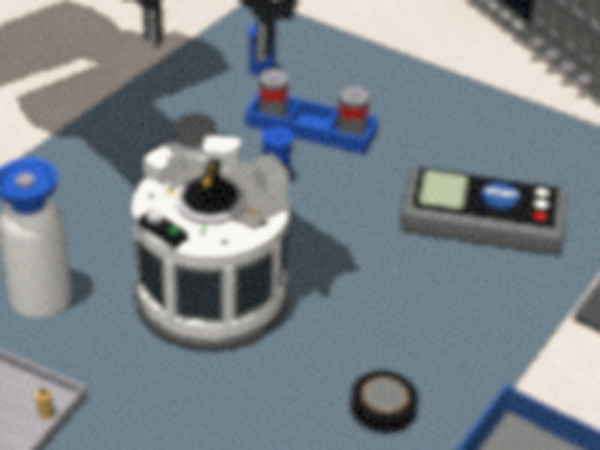

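The angle is 3° (0.05 rad) from the head's x, and the cap is centred. The camera heights spread too much (154–163 mm) to tell "locked" from "pressed under the flange". I'll repeat the earlier touch gauge: on the bar top at 51 mm it made contact at TCP 0.030, so locked should give about 0.140 and unlocked about 0.136.

```bash
python3 - <<'E'
from h import *
w=[.5377,-.0238]
env.close_gripper(40)
env.movel([*w,.150],velocity=.15)
g=env.movel([*w,.1345],velocity=.02,guard=3);print(g);st()
env.movel([*w,.26],velocity=.2);env.release();st();save('wrist','f2')
E
```

```text
True
t 36.89 [ 0.538  -0.0238  0.1393] F [-0.9  0.2  5.7] T [ 0.1  -0.05 -0.03] gap 0.001 j [-0.262  0.407  1.559  0.     1.176  2.457]
t 38.43 [ 0.5377 -0.0238  0.26  ] F [ 0.2 -0.2 -0.5] T [0.04 0.   0.02] gap 1.002 j [-0.262  0.312  1.369  0.     1.461  2.457]
```

View pics/f2.png

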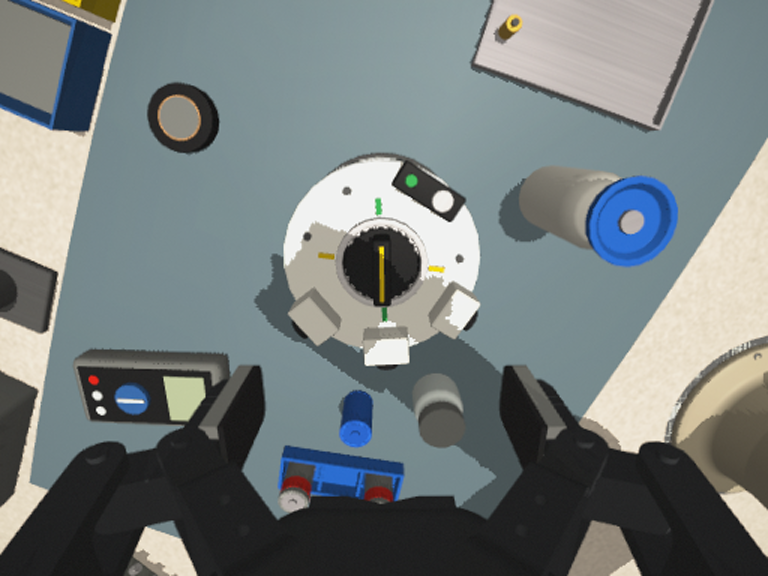

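By the touch, the bar top is at 160.4 mm, so cap_mid is at 136.4 mm: locked (134.7–139.3 mm). The cap hasn't moved and the arm is clear.

```bash
python3 -c "
from h import *
st();print(job.hand_in())"
```

```text
t 38.48 [ 0.5377 -0.0238  0.26  ] F [ 0.2 -0.7 -1.4] T [-0.01 -0.    0.02] gap 1.001 j [-0.262  0.312  1.369 -0.     1.461  2.457]
the job is handed in; nothing more can be done
None
```

I handed the job in at 38.5 s with the green cell plus end up in the well and the black cap locked over it. `job.hand_in()` gives no verdict, so this rests on my own checks.

**What I did:** I took the green cell from the middle bay and let it slide down on to the spring. Then I fitted the cap on the yellow line, pressed it to about 131 mm, turned it 80° clockwise plus about 3° and let it spring up.

**Last checks:**
- **Height:** a touch on the grip bar put cap_mid at about 136.4 mm, within the 134.7–139.3 mm allowed. An upward pull with 10 N against it stopped at about 137 mm, so the lugs are in the notches.
- **Angle and centring:** the cap is about 3° (0.05 rad) from the head's x axis and about 1 mm from the well axis.
- **Surroundings:** the last picture shows the robot clear and nothing I could see moved. I did not measure the other objects again. The fresh cell is hidden under the cap, so its final state and the spring travel are inferred from the cap height.

**What failed or disagreed:**
- **Missed grasps:** the first two grasps of the cap closed on nothing. The real fingertips sit about 21 mm behind the reported TCP. I measured that with a touch, regripped lower, and the cap had not moved.
- **Less grip on the cell:** because of that offset, the cell was carried with only about 8 mm of pad overlap.
- **Camera heights:** the two-view heights for the bar top disagreed (154 and 163 mm), so I relied on the touch and pull instead.
- **Press stop:** the downward press stopped at about 131 mm instead of at the 128 mm ledge. I think the cap's head met the flange.

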